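Measure a used control unit in the bench gauge

TASK

Measure the used control unit in the bench gauge: with your fingertips push it along the bench until its long side lies flat against the back fence and its left end is up against the side stop, with no gap at either. Only then push the sliding jaw along the fence, from its outer side, until it meets the unit's other end, and leave everything so. Push only: do not lift or tip the unit, do not touch its connector block or the jaw's inner measuring face, and leave the other parts on the bench where they are.

Things in the scene. Friction and masses are not known exactly. Their poses are not given: they have to be found in the camera images.
- gauge: Fixed L of two aluminium bars, 20 mm thick, 30 mm high. Origin: inside corner of their inner faces, at bench level. +x points away from the robot (turned up to 10 degrees), +y to its left. Back fence along y: inner face x = 0, from y = -450 to +20 mm, with a paper scale on top. Side stop along x: inner face y = 0, from x = -110 to 0 mm. Between stop and jaw is bare bench.
- unit: Used control unit: loose flat aluminium box, 90 mm (own x) x 120 mm (y) x 35 mm high, plain upright sides, fins on top, 0.38 to 0.8 kg. Origin: centre of underside. Starts in front of the fence, turned up to 20 degrees from the gauge. Its +x long side goes to the fence, its +y end to the side stop: home is origin at x = -45, y = -60 mm in the gauge's frame, axes parallel.
- connector: Black plastic connector block fixed on top of the unit, 46 x 36 mm in the unit's x and y, 14 mm high (top 49 mm above the bench). Origin: centre of its underside, at (0, -18, 35) mm in the unit's frame. Not to be touched.
- jaw (a joint): Position (m) of the gauge's sliding jaw along the fence: 0 = far right, grows towards the side stop (gauge +y), range 0 to 0.27, starts at 0.01 to 0.05. Measuring face at gauge y = -0.37 + this value, so it meets a unit that is home at 0.25. About 2 N of friction; stays where left.
- jaw_face (a point): Bright steel measuring facing, 3 mm, on the +y side of the jaw's dark arm; not to be touched by hand. Origin: on the face, bench level, at gauge x = 0; axes as the gauge's. Arm and facing reach 120 mm to -x, y = -17 to 0 mm, 3 to 33 mm above the bench. The carriage rides over the fence: x = -17 to +33, y = -53 to -3 mm, top 56 mm up.
- jaw_push (a point): Point on the outer (-y) side of the jaw's arm where it is to be pushed: 70 mm in front of the fence, 18 mm above the bench, 17 mm to -y of the measuring face. Push it towards the gauge's +y.
- horn: Bystander: black disc horn, 86 mm across, 44 mm high, with a bracket tongue reaching 75 mm to its own +y, right of and nearer the robot than the unit. Origin: centre of its underside.
- relay: Bystander: small black relay cube, 28 mm, to the left and nearer the robot than the unit. Origin: centre of its underside.
- wiper_motor: Bystander: wiper motor behind the fence, about 170 x 95 mm, 54 mm high. Origin: at bench level near its middle.
- carton: Bystander: small cardboard carton 80 x 110 x 50 mm high behind the fence. Origin: centre of its underside.
- lamp: Bystander: vehicle lamp 55 x 100 x 30 mm high, left of the side stop. Origin: centre of its underside.
- screwdriver: Bystander: screwdriver lying on the bench at the right. Origin: at bench level.
- jar: Bystander: jar, 52 mm across and 90 mm high, at the far right. Origin: centre of its underside.
Mind the look-alikes: they are no part of the job. Leave any purple look-alike of the unit alone.

How it is judged:
By the outcome, as a careful person would: the job done as asked, in the order asked, and still so for the second after the job is handed in, with the robot touching nothing.
It also fails if it takes over 61 s, if anything falls off the work surface, if the arm or the gripper's body presses on something with over 40 N, if the wrist force passes 120 N, or if a joint passes its speed limit or range.

ROBOT

A 6-joint arm with a two-finger parallel gripper is mounted at the origin on the work surface. World frame = base frame: x ahead of the robot, y to its left, z up, the work surface at z = 0. Lengths are in m, angles in rad, forces in N, time in s.
With the tool pointing down it reaches from about 0.35 to 0.725 m from the base axis. Payload 6 kg.
Tool frame: the origin (TCP) lies on the centre line of the jaws, within the pads' length; the fingertips stand 8 mm ahead of it and the grasp point (between the pads) lies 11 mm behind it; z points along the fingers, y is the line along which they close (so a half turn about z gives the same grasp; the last joint's range is limited). The gripper opens to 85 mm and grips with 20 to 120 N. Pads are 22 mm wide; open, the fingers measure 114 mm over their backs; the gripper's body (76 mm by 85 mm) begins 54 mm behind the grasp point. The pads swing forward as they close: fully open they stand 13 mm farther back than shut.
Start: joints at [-0.882, 0.04, 0.085, 0, -1.615, -0.334], TCP at [0.208, -0.563, 0.239] pointing down, gripper open.
Joint ranges: [-2.56, 2.56], [-1.29, 2.01], [-1.08, 1.49], [-3.29, 1.98], [-2.81, -0.18], [-2.99, 2.99]. Speed limits (rad/s): [2.57, 2.57, 3.01, 3.14, 3.14, 3.14].

INTERFACE

Orientations are given as a rotation vector (axis times angle).
In Python, from cell import ctrl gives the robot as it stands. Calls block until the motion is done:
- ctrl.goto(position, orientation): joint-space move of the TCP to a pose.
- ctrl.move_l(position, attitude=None, v=0.15, max_force=None): straight line of the TCP; attitude=None keeps the orientation; v is the mean speed in m/s. With max_force (N) it stops when the force on the tool has changed by that much, and returns True; else False.
- ctrl.goto_joints(angles): joint-space move.
- ctrl.command_gripper(opening, f_grip=None): finger opening in m; f_grip is the grip in N (None keeps the last); returns when the fingers have stopped.
- ctrl.hold(seconds).
- ctrl.ik(position, orientation): joint angles nearest the present ones, or None.
- ctrl.observe(): the state.
- ctrl.snapshot(name): name is "scene" or "top" or "wrist"; returns a dict with "pixels" (384x512x3 uint8, red, green, blue), "fovy" (degrees; the focal length in pixels is half the picture's height over the tangent of half this angle, whatever the lens; pixels are square), "cx", "cy" (the principal point, pixels), "position" and "orientation" of the camera in the world. Camera axes: x right, y up, looking along -z (the intrinsics and any distortion apply to the point x, -y, -z); pixel columns grow to the right and rows downward; lengths in m; the calibration is good to about 2 mm. A picture is of the moment at which its call begins. There is no depth.
A pose or a line that the arm cannot do raises ctrl.IKError and nothing moves.
- ctrl.job_done(): hands the job in; it is judged then, once.
Trained networks look in a picture, given as the dict that the camera call returned (one of the last four; its "shot" number tells which), for a name from the list of things; names that differ only in an ending like _2 or _b are one class to them, and where a whole thing is asked for, a point or a joint stands for the part that bears it (a point fixed in the world has none). Each returns a list of dicts, best first, with "confidence" (0 to 1); they miss things now and then, are a little off and sometimes report something else, mostly with a low value. They report only what shows in the picture. A call takes as long as a camera call. They do not tell look-alikes from the thing itself.
- ctrl.look_for(query, picture): "rect" ([left, top, right, bottom] in pixels, round what is visible of it).
The state is a dict: "time_s": time; "joint_positions": joint angles; "dq": joint speeds; "joint_efforts": joint torques, N m; "eef_pos": TCP position; "tcp_rot": TCP orientation; "ft_force": force on the tool from outside, world axes, zero at the start; "ft_torque": the same for the moment, N m; "finger_gap": finger opening in m; "gripper_force": force on a finger pad.
Only numpy, scipy, OpenCV 4.12 (cv2) and the standard library are available. Lean on these libraries where they do the work, as an engineer would, in place of code of your own. Each camera call takes 0.05 s, during which the arm holds its last target. There are 200 camera calls.

## Working session

There is one attempt and no reset: what is moved stays moved. The work goes in short steps, each a Python script; the robot and the scene stay as the last script left them, time stands still between calls to the robot, and variables do not carry over. Pictures are saved under pics/ and viewed, at most 10 in all, crops included, and the job is handed in when it is done.

```bash
ls; mkdir -p pics
python3 - <<'E'
from cell import ctrl
import cv2,numpy as np
ims=[]
for n in("scene","top"):
    s=ctrl.snapshot(n); np.save('pics/'+n,s,allow_pickle=True)
    cv2.imwrite(f'pics/{n}0.png',s['pixels'][:,:,::-1])
    print(n,{k:v for k,v in s.items() if k!='pixels'})
    for q in("unit","connector","gauge","jaw","horn","relay"):
        print(q,[(np.round(d['rect']).tolist(),round(d['confidence'],2)) for d in ctrl.look_for(q,s)][:3])
print(ctrl.observe())
E
```

```text
pics
scene {'fovy': 43.94828487373174, 'cx': 249.90585179043757, 'cy': 192.54566603924036, 'position': array([1.09594014, 0.78730797, 0.68982367]), 'orientation': array([0.38228629, 1.28196041, 2.25866289]), 'shot': 1}
unit [([252.0, 203.0, 305.0, 244.0], 0.79), ([363.0, 210.0, 421.0, 252.0], 0.64), ([168.0, 183.0, 225.0, 204.0], 0.23)]
connector [([264.0, 203.0, 286.0, 219.0], 0.62), ([382.0, 219.0, 409.0, 234.0], 0.56), ([252.0, 201.0, 305.0, 249.0], 0.49)]
gauge [([162.0, 183.0, 318.0, 285.0], 0.55), ([166.0, 187.0, 226.0, 206.0], 0.22)]
jaw [([168.0, 183.0, 226.0, 207.0], 0.9), ([265.0, 204.0, 286.0, 220.0], 0.39)]
horn [([238.0, 170.0, 264.0, 191.0], 0.7), ([165.0, 181.0, 223.0, 205.0], 0.28)]
relay [([324.0, 233.0, 340.0, 249.0], 0.47)]
top {'fovy': 53.850998274467706, 'cx': 257.77030918734977, 'cy': 193.03950345720756, 'position': array([ 0.38136405, -0.06782561,  1.04314897]), 'orientation': array([ 0.12271379, -0.12788035, -1.58576553]), 'shot': 2}
unit [([200.0, 185.0, 248.0, 232.0], 0.89), ([126.0, 260.0, 186.0, 313.0], 0.81)]
connector [([142.0, 276.0, 160.0, 294.0], 0.82
[... 271 characters left out ...]
'joint_positions': array([-8.82264600e-01,  4.01900370e-02,  8.48128312e-02, -1.84951475e-05,
       -1.61551096e+00, -3.33701303e-01]), 'dq': array([ 9.62706583e-04,  5.84474227e-04, -1.42138341e-03,  1.24505760e-05,
        9.15377412e-04, -1.09305903e-03]), 'joint_efforts': array([-1.09619043e-03, -3.67824090e+01,  3.47384477e+01,  6.93187639e+00,
       -8.28956090e-04,  9.03047237e-08]), 'eef_pos': array([ 0.20847436, -0.56259226,  0.23927029]), 'tcp_rot': array([ 5.54443159e-01, -3.09225099e+00, -1.40019900e-04]), 'ft_force': array([0.13490828, 1.00913528, 0.76358719]), 'ft_torque': array([-0.00285846, -0.00126716, -0.01512948]), 'gripper_force': 0.0, 'finger_gap': 0.08524926125375076}
```

Run:
```python
import cv2
a=cv2.imread('pics/top0.png')
cv2.imwrite('pics/top_crop.png',cv2.resize(a[130:320,110:370],(780,570),interpolation=cv2.INTER_CUBIC))
```

```text
(no output)
```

View pics/top_crop.png

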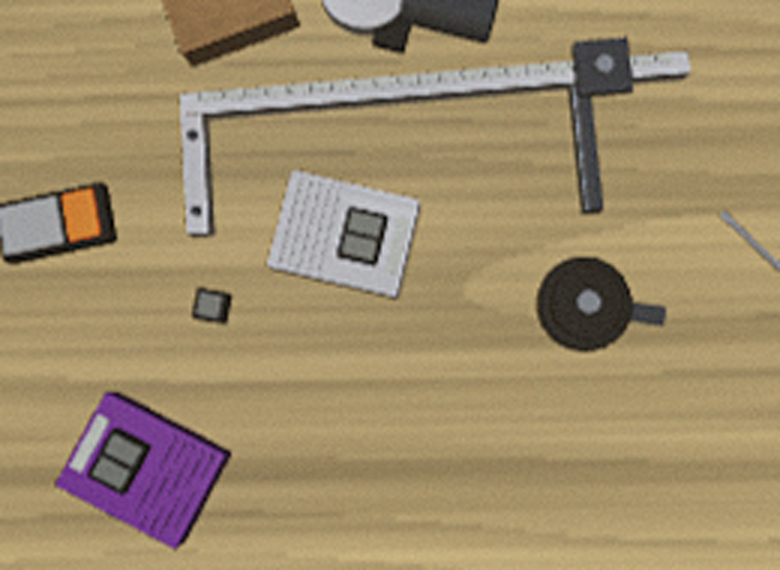

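View pics/top0.png

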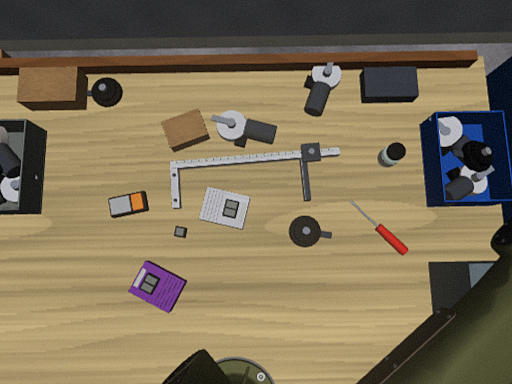

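The unit is the light grey finned box, at about (224,208) in the top picture. Its connector is on the right, away from the stop. The purple look-alike is at (158,286) and stays alone. Relay is at (180,231), horn at (305,231) and jaw at (311,152).

Next: a coarse fix, then a closer look with the wrist camera.

```bash
cat > h.py <<'E'
import numpy as np, cv2
from scipy.spatial.transform import Rotation as Ro
def pix2w(s,uv,z):
    uv=np.atleast_2d(np.asarray(uv,float)); f=s['pixels'].shape[0]/2/np.tan(np.radians(s['fovy'])/2)
    d=np.c_[(uv[:,0]-s['cx'])/f,-(uv[:,1]-s['cy'])/f,-np.ones(len(uv))]@Ro.from_rotvec(s['orientation']).as_matrix().T
    p=np.asarray(s['position']); return p+d*((z-p[2])/d[:,2])[:,None]
def down(a):  # tool z down, tool y at world angle a from +y
    y=np.array([-np.sin(a),np.cos(a),0]); z=np.array([0,0,-1.]); return Ro.from_matrix(np.c_[np.cross(y,z),y,z]).as_rotvec()
E
python3 - <<'E'
from h import *; from cell import ctrl
s=np.load('pics/top.npy',allow_pickle=True).item()
C=lambda l:(np.array(l,float)+.5)/3-.5+[110,130]
r=lambda a:print(np.round(a,4).tolist())
u=pix2w(s,C([(296,170),(420,200),(397,298),(267,268)]),.035)[:,:2]; r(u); r(np.linalg.norm(np.diff(u,axis=0),axis=1)); c=u.mean(0); r(c)
g=pix2w(s,C([(205,115),(570,86),(213,234),(181,95),(688,52)]),.03)[:,:2]; r(g)
r(pix2w(s,C([(212,305)]),.028)); r(pix2w(s,C([(588,303)]),.044)); r(pix2w(s,C([(583,212),(602,210)]),.033))
a=np.arctan2(*(g[3]-g[4]))
d=g[3]-g[4]; print('fence yaw deg',np.degrees(-np.arctan2(d[0],d[1])), np.linalg.norm(d))
yaw=-np.arctan2(d[0],d[1])
p=[0.47,-0.10,0.33]
ctrl.goto(p,down(yaw))
w=ctrl.snapshot('wrist'); np.save('pics/w1',w,allow_pickle=True); cv2.imwrite('pics/w1.png',w['pixels'][:,:,::-1])
o=ctrl.observe(); print({k:v for k,v in w.items() if k!='pixels'},o['eef_pos'],o['joint_positions'],o['time_s'])
E
```

```text
[[0.564, 0.0608], [0.5346, -0.0506], [0.4471, -0.0289], [0.4759, 0.0865]]
[0.1153, 0.0902, 0.1189]
[0.5054, 0.0169]
[[0.6175, 0.1447], [0.6387, -0.1899], [0.5079, 0.1359], [0.6367, 0.167], [0.6689, -0.3001]]
[[0.4444, 0.1364, 0.028]]
[[0.439, -0.1969, 0.044]]
[[0.5212, -0.197, 0.033], [0.5227, -0.2142, 0.033]]
fence yaw deg 3.943482406030644 0.46815701961986617
{'fovy': 64.62727753012231, 'cx': 253.57146814268293, 'cy': 187.01981451644772, 'position': array([ 0.39048929, -0.10529047,  0.46508245]), 'orientation': array([-0.24312251, -0.25990075,  1.62483288]), 'shot': 3} [ 0.46992321 -0.10061578  0.32977246] [ 2.10357109e-01 -2.47260204e-01 -1.49963407e-02  6.70937639e-05
 -1.80353494e+00 -1.71330871e+00] 2.7
```

View pics/w1.png

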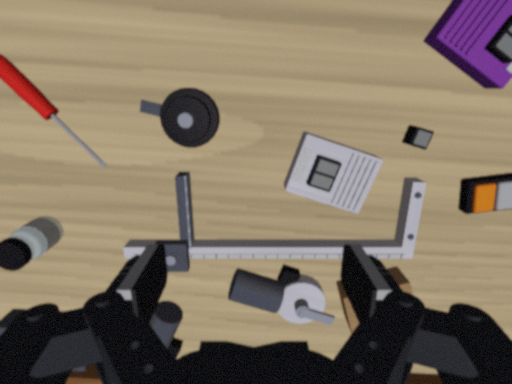

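The wrist view shows the grey unit at (334,173) in front of the fence, with its connector toward the jaw. The corner of the gauge is at (405,245), and the relay (418,137) and horn (190,117) are clear of the push. The two estimates of the gauge corner agree within about 1 mm, at (0.618, 0.145) with 3.9° yaw. The measured unit sides of 117 × 90 mm fit too. Now I touch down to find the tip height, then push toward the fence with both fingers.

```bash
cat >> h.py <<'E'
YAW=np.radians(3.9); O=np.array([.6178,.1452]); gx=np.array([np.cos(YAW),np.sin(YAW)]); gy=np.array([-gx[1],gx[0]])
G=lambda x,y,z:np.r_[O+x*gx+y*gy,z]
def toG(p): d=np.asarray(p)[:2]-O; return np.round([d@gx*1e3,d@gy*1e3,p[2]*1e3],1)
E
cat > p1.py <<'E'
from h import *; from cell import ctrl
u=toG([.5054,.0169,0])/1e3; print('unit',u)
y=u[1]+.005; x0=u[0]-.088
ctrl.command_gripper(.05,20)
ctrl.goto(G(x0,y,.06),down(YAW))
hit=ctrl.move_l(G(x0,y,-.004),v=.03,max_force=4)
o=ctrl.observe(); z=o['eef_pos'][2]; print('touch',hit,z,o['time_s'],o['finger_gap'])
if hit:
    z+=.008; open('z.txt','w').write(str(z))
    p=o['eef_pos'].copy(); ctrl.move_l(np.r_[p[:2],z],v=.05)
    hit=ctrl.move_l(G(-.09-.011+.008,y,z),v=.05,max_force=15)
    o=ctrl.observe(); print('push',hit,toG(o['eef_pos']),o['ft_force'],o['time_s'])
    w=ctrl.snapshot('top'); np.save('pics/t2',w,allow_pickle=True); cv2.imwrite('pics/t2.png',cv2.resize(w['pixels'][120:270,140:340,::-1],(800,600),interpolation=cv2.INTER_CUBIC))
E
python3 p1.py
```

```text
unit [-0.1209 -0.1204  0.    ]
touch True 0.005085398129164637 5.9083 0.04983675976858248
push True [-101.1 -115.4   12.3] [ 1.04696587 -1.22032314  0.29048205] 8.175
```

```bash
ls pics
```

```text
scene.npy
scene0.png
t2.npy
t2.png
top.npy
top0.png
top_crop.png
w1.npy
w1.png
```

View pics/t2.png

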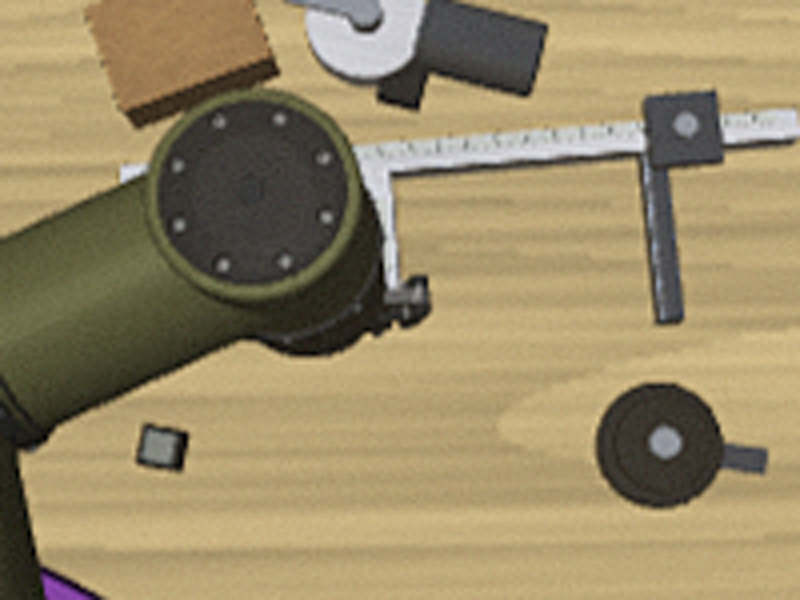

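The picture shows the unit's right edge at about (392,230), near-square to the fence, with only the fingers on its front. The push stopped at gauge x = -101 mm, which is exactly where fence contact should come. Next I push on the right-hand end toward the stop.

```bash
cat > p2.py <<'E'
from h import *; from cell import ctrl
o=ctrl.observe(); x,y,_=toG(o['eef_pos'])/1e3; z=.0145
ctrl.move_l(G(x-.02,y,.0131),v=.1); ctrl.move_l(G(x-.02,y,.11),v=.25)
ctrl.command_gripper(.035)
ctrl.goto(G(-.05,-.225,.11),down(YAW+np.pi/2))
w=ctrl.snapshot('top'); np.save('pics/t3',w,allow_pickle=True); cv2.imwrite('pics/t3.png',cv2.resize(w['pixels'][120:270,140:340,::-1],(800,600),interpolation=cv2.INTER_CUBIC))
print(ctrl.observe()['time_s'],ctrl.observe()['joint_positions'])
E
python3 p2.py
```

```text
11.05 [ 1.99639355e-01  3.46597625e-02 -1.56432475e-01 -3.56030705e-05
 -1.37964762e+00 -1.31883248e-01]
```

View pics/t3.png

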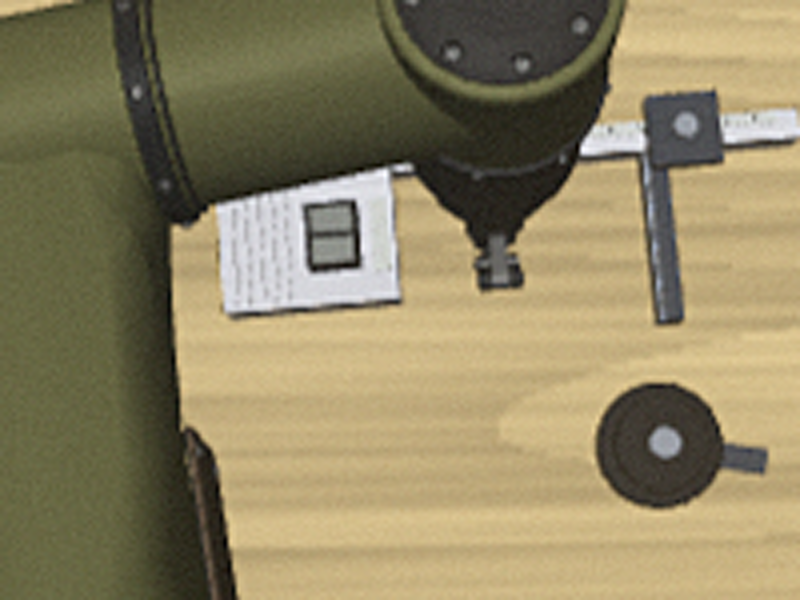

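The unit lies flush along the fence, with its right end at (396,235). The fingers at (500,265) are over free bench. Descend and push to the stop.

```bash
cat > p3.py <<'E'
from h import *; from cell import ctrl
z=.0145; x=-.05
hit=ctrl.move_l(G(x,-.225,z),v=.12,max_force=8); print('down',hit)
if not hit:
    hit=ctrl.move_l(G(x,-.131+.01,z),v=.045,max_force=12)
    o=ctrl.observe(); p=toG(o['eef_pos']); print('push',hit,p,o['ft_force'],o['time_s'])
    # back off, then press on the long side again, in the middle
    y=p[1]/1e3
    ctrl.move_l(G(x,y-.02,z),v=.1); ctrl.move_l(G(x,y-.02,.11),v=.25)
    ctrl.goto(G(-.13,-.06,.11),down(YAW))
    w=ctrl.snapshot('top'); np.save('pics/t4',w,allow_pickle=True); cv2.imwrite('pics/t4.png',cv2.resize(w['pixels'][120:270,140:340,::-1],(800,600),interpolation=cv2.INTER_CUBIC))
    w=ctrl.snapshot('wrist'); np.save('pics/w4',w,allow_pickle=True); cv2.imwrite('pics/w4.png',w['pixels'][:,:,::-1])
    print(ctrl.observe()['time_s'])
E
python3 p3.py
```

```text
down False
push True [ -50.4 -127.6   14.2] [ 0.56099015 -2.03703722  0.51759576] 13.9417
16.4917
```

View pics/w4.png

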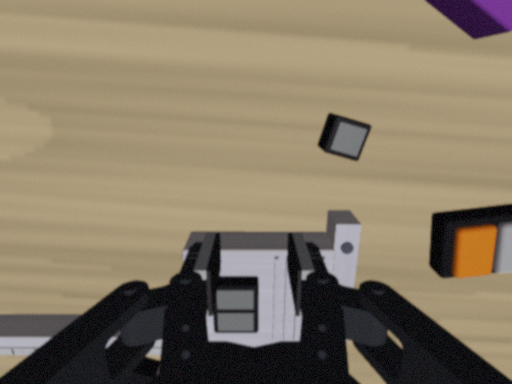

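The wrist view shows the unit's left end against the stop at (330,250), with the fingers still clear in front of it. The end push stopped at gauge y = -127.6 mm. Now I press the front once more, then the end, and note where each one stops.

```bash
cat > p4.py <<'E'
from h import *; from cell import ctrl
z=.0145
hit=ctrl.move_l(G(-.13,-.06,z),v=.12,max_force=8); print('down',hit)
if not hit:
    hit=ctrl.move_l(G(-.09,-.06,z),v=.04,max_force=15)
    o=ctrl.observe(); print('front',hit,toG(o['eef_pos']),o['ft_force'])
    ctrl.move_l(G(-.13,-.06,z),v=.12); ctrl.move_l(G(-.13,-.06,.11),v=.25)
    ctrl.goto(G(-.05,-.165,.11),down(YAW+np.pi/2))
    hit=ctrl.move_l(G(-.05,-.165,z),v=.12,max_force=8); print('down',hit)
    if not hit:
        hit=ctrl.move_l(G(-.05,-.119,z),v=.04,max_force=15)
        o=ctrl.observe(); print('end',hit,toG(o['eef_pos']),o['ft_force'])
        ctrl.move_l(G(-.05,-.165,z),v=.12); ctrl.move_l(G(-.05,-.165,.13),v=.25)
        ctrl.goto(G(-.13,-.28,.25),down(YAW+np.pi/2))
        w=ctrl.snapshot('top'); np.save('pics/t5',w,allow_pickle=True)
        cv2.imwrite('pics/t5.png',cv2.resize(w['pixels'][130:230,160:293,::-1],(798,600),interpolation=cv2.INTER_CUBIC))
        w=ctrl.snapshot('scene'); np.save('pics/s5',w,allow_pickle=True)
        cv2.imwrite('pics/s5.png',cv2.resize(w['pixels'][160:310,150:350,::-1],(800,600),interpolation=cv2.INTER_CUBIC))
print(ctrl.observe()['time_s'])
E
python3 p4.py
```

```text
down False
front True [-101.   -60.3   13.6] [ 1.18646615 -0.49369215  0.02742921]
down False
end True [ -50.4 -127.6   14.3] [ 0.32785505 -1.71728831  0.6338915 ]
24.475
```

View pics/t5.png

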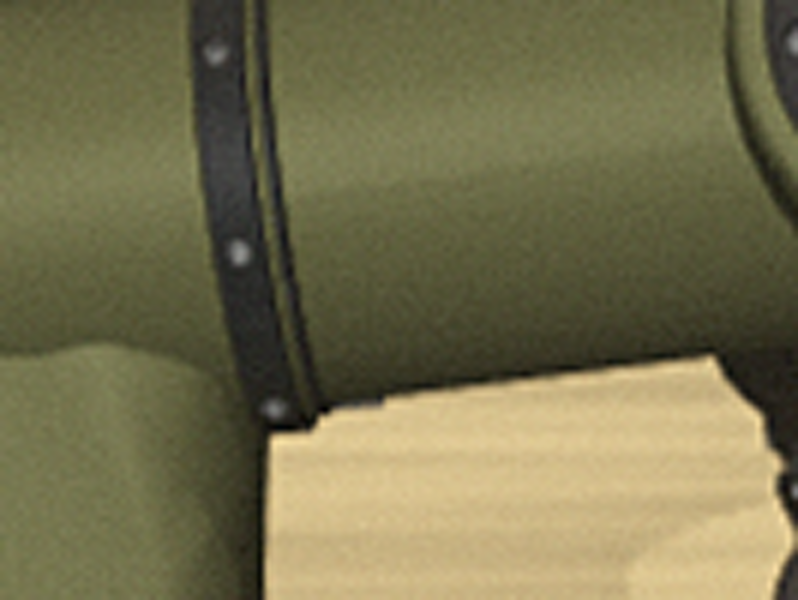

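View pics/s5.png

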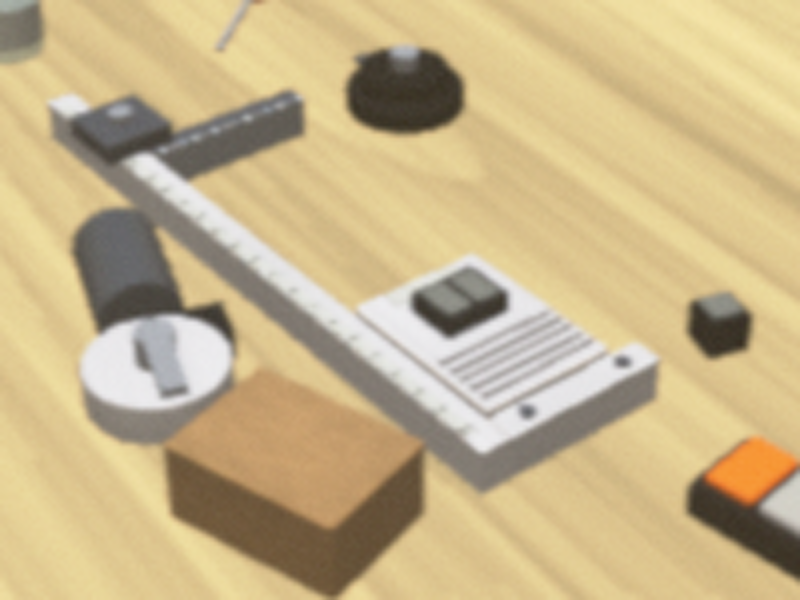

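The unit sits tight in the corner: in the scene view there is no gap along the fence (360,310)-(490,415) or the stop (490,415)-(605,350). Both presses stopped at the same readings as before (-101.0 and -127.6 mm). Next is the jaw, pushed from its outer side.

```bash
cat > p5.py <<'E'
from h import *; from cell import ctrl
z=.02; x=-.07; P=lambda t:print(t,toG(ctrl.observe()['eef_pos']),ctrl.observe()['ft_force'].round(1),ctrl.observe()['time_s'])
ctrl.command_gripper(0.)
ctrl.goto(G(x,-.40,.13),down(YAW+np.pi/2))
hit=ctrl.move_l(G(x,-.40,z),v=.12,max_force=8); P(('down',hit))
if not hit:
    hit=ctrl.move_l(G(x,-.185,z),v=.08,max_force=12); P(('a',hit))
    if not hit:
        hit=ctrl.move_l(G(x,-.134,z),v=.025,max_force=12); P(('b',hit))
        y=toG(ctrl.observe()['eef_pos'])[1]/1e3
        ctrl.move_l(G(x,y-.03,z),v=.1); ctrl.move_l(G(x,y-.03,.15),v=.25)
        ctrl.goto_joints([-0.882,0.04,0.085,0,-1.615,-0.334])
        w=ctrl.snapshot('top'); a=w['pixels'][130:230,160:293,::-1]
        w=ctrl.snapshot('scene'); b=w['pixels'][180:290,210:350,::-1]
        cv2.imwrite('pics/f6.png',np.vstack([cv2.resize(a,(400,300),interpolation=3),cv2.resize(b,(400,300),interpolation=3)]))
        P('end')
E
python3 p5.py
```

```text
('down', False) [ -69.3 -400.2   21.2] [-0.1  0.1  0.4] 26.725
('a', False) [ -70. -185.   20.] [ 1.6 -1.3  0.1] 29.5583
('b', True) [ -70.3 -144.6   19.6] [ 0.6 -1.6  0.4] 31.05
end [-455.5 -678.2  239.3] [ 0.5 -0.   0.1] 34.5417
```

View pics/f6.png

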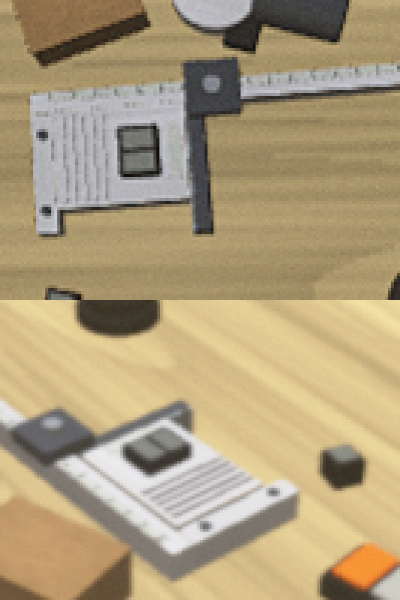

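The picture shows the unit flush with fence and stop. The jaw's face is against its right end at (190,160), and the push stopped at exactly the predicted -144.6 mm. Handing in.

```bash
python3 -c "
from cell import ctrl
print(ctrl.job_done())"
```

```text
the job is handed in; nothing more can be done
None
```

I pushed the control unit flush against the fence and side stop, then slid the jaw along until it met the unit's other end, and handed the job in at about 35 s; the final pictures show no gaps, but no verdict came back.

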